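# Fetch the boxed-in jar from the bottle rack to the balance

### The arm

A 6-joint arm with a two-finger parallel gripper is mounted at the origin on the work surface. World frame = base frame: x ahead of the robot, y to its left, z up, the work surface at z = 0. Lengths are in m, angles in rad, forces in N, time in s.
With the tool pointing down it reaches from about 0.4 to 0.925 m from the base axis. Payload 12.5 kg.
Tool frame: the origin (TCP) lies on the front face of the gripper's body, between the roots of the fingers; the fingertips stand 78 mm ahead of it and the grasp point (between the pads) lies 59 mm ahead of it; z points along the fingers, y is the line along which they close (so a half turn about z gives the same grasp; the last joint's range is limited). The gripper opens to 95 mm and grips with 3 to 60 N. Pads are 20 mm wide; open, the fingers measure 119 mm over their backs; the gripper's body (75 mm by 180 mm) begins 59 mm behind the grasp point.
Start: joints at [-1.407, 0.491, 1.559, -0, 1.092, -0.106], TCP at [0.167, -0.602, 0.292] pointing down, gripper open.
Joint ranges: [-3.1, 3.1], [-0.84, 2.19], [0.05, 2.79], [-1.13, 4.28], [0.06, 2.93], [-2.69, 2.69]. Speed limits (rad/s): [2.22, 2.22, 2.79, 3.14, 3.14, 3.14].

### API

Orientations are given as a rotation vector (axis times angle).
In Python, from station import get_state, viewer, r gives the robot as it stands.
- The arm moves only by the shell command python3 -m pendant 'ROWS' [OPENING] [FORCE]. ROWS is JSON, a list of rows, each a list of 2 entries, a list of its own where there are three numbers: the shift along the tool's x, y, z each as a share of 25 cm, from -1 to 1, then the turn, a rotation vector about the tool's x, y, z each as a share of pi/2 rad, from -1 to 1. A call has 1 to 10 rows; each row is the pose to reach, as a shift and turn from the pose commanded when the call began, along the tool's axes at that moment; what a row does not reach only later rows make up. A row lasts 1/12 s, in which the tool goes at most 41.7 mm and 7.16 degrees, less where a joint would pass 70% of its speed; a pose out of reach is approached as far as the arm can. A call with a number of a shift or a turn outside -1 to 1 is refused whole. A call with a gripper value outside its range is refused whole. OPENING is the gripper's target within -1 to 1 (fully open at 1, half-way at 0, shut at -1), set as the call begins (- or left out, the last holds). The fingers move at their own pace and stop on an object; FORCE is the grip in N (left out, the last holds). Time passes only in rows, so rows that repeat a pose let the fingers close. It gives the time, the measured TCP pose, the force, the opening and the grip force at its end, in the units of the state.
- get_state(): the state, without advancing time (a new reading comes with each control period).
- viewer.capture(name): name is "scene" or "side" or "wrist"; returns (picture, depth): 400x640x3 uint8, blue, green, red; 400x640 float32, m along the optical axis (not along the pixel's ray), 0 where there is no reading.
- viewer.camera_info(name): a dict with "camera_matrix" (3x3 intrinsics, pixels), "xyz" and "rotation" of the camera in the world; the wrist camera has in their place "hand_eye" (4x4, takes a point from camera to tool coordinates, whose origin is the TCP and whose axes are the flange's). Camera axes: x right, y up, looking along -z (the intrinsics and any distortion apply to the point x, -y, -z); pixel columns grow to the right and rows downward; lengths in m; the calibration is good to about 2 mm. A picture is of the moment at which its call begins: read the wrist's pose just before it. camera_info takes no time and is no camera call.
- r.job_done(): hands the job in; it is judged then, once.
The state is a dict: "time_s": time; "joint_pos": joint angles; "joint_velocities": joint speeds; "joint_efforts": joint torques, N m; "ee_pos": TCP position; "ee_rot": TCP orientation; "wrist_force": force on the tool from outside, world axes, zero at the start; "torque": the same for the moment, N m; "gripper_width": finger opening in m; "grip_force": force on a finger pad.
Only numpy, scipy, OpenCV 4.12 (cv2) and the standard library are available. Lean on these libraries where they do the work, as an engineer would, in place of code of your own. Each camera call takes 0.05 s, during which the arm holds its last target. There are 200 camera calls.

### The job

I need the red-lidded jar, but it is boxed in by the three lacquer bottles in the white rack: stand all three bottles upright on the steel tray, then lift the jar out and set it in the middle of the balance pan. After that put every bottle back upright in the very compartment it came from. Set the bottles and the jar down gently without dropping or knocking over any of them, and leave the blue-lidded jar and the charging case where they are.

Things in the scene. Friction and masses are not known exactly. Their poses are not given: they have to be found in the camera images.
- bottle_yellow: brown glass lacquer bottle with a yellow screw cap: round, upright, 122 high; body dia 38 up to 74 with a plain white label, shoulder, neck dia 22, cap dia 26 from 90 to 122 above the underside; grip by the cap. About 100 g. Origin: centre of the underside, z up. Starts left of, right of or in front of the red jar (shuffled).
- bottle_green: brown glass lacquer bottle with a green screw cap: round, upright, 122 high; body dia 38 up to 74 with a plain white label, shoulder, neck dia 22, cap dia 26 from 90 to 122 above the underside; grip by the cap. About 100 g. Origin: centre of the underside, z up. As the yellow one.
- bottle_black: brown glass lacquer bottle with a black screw cap: round, upright, 122 high; body dia 38 up to 74 with a plain white label, shoulder, neck dia 22, cap dia 26 from 90 to 122 above the underside; grip by the cap. About 100 g. Origin: centre of the underside, z up. As the yellow one.
- jar_red: the wanted jar: clear round jar with pink filling, body dia 48 up to 44, and a red lid dia 52 from 44 to 62 (its top) above the underside; grip it by the lid. About 140 g. Starts in the middle compartment of the rack's far row. Origin: centre of the underside, z up.
- jar_blue: a jar of the same shape and size with a blue lid, in one corner compartment of the rack's near row; stays where it is. Origin: centre of the underside.
- case: hearing-aid charging case, grey below and white above, 44 (x) x 50 (y) x 37 high with rounded edges, in the other corner compartment of the near row; stays where it is. Origin: centre of the underside.
- rack: white plastic rack fixed to the bench, 124 (x) x 184 (y); floor 4 thick; walls and dividers 4 thick, 22 high. Six compartments 56 x 56 inside, centres at x = -30 (near row), +30 (far row), y = -60, 0, +60. Red jar at (30, 0); bottles at (30, 60), (30, -60), (-30, 0); blue jar and case at (-30, 60), (-30, -60). Origin: centre of underside; x points away from the robot, y left, turned up to 0.3 rad.
- tray: steel instrument tray, fixed to the bench to the left or right of the rack: outside 240 (x) x 124 (y), floor 3 thick, rim walls 3 thick and 16 high, with a lip 6 wide outside the rim. Room for three bottles side by side along x. Origin: centre of the underside, z up, turned up to 0.25 rad.
- balance: white laboratory balance, fixed to the bench on the other side of the rack; round steel pan dia 120, its top 66 above the bench, does not move. Housing 225 (x) x 170 (y), reaching from x = -137 (display end, near the robot) to x = +87, 53 high under the pan. Origin: on the bench right under the centre of the pan, z up, turned up to 0.25 rad.
Not all that is in view belongs to the job. Leave any pink, purple or turquoise look-alike of the bottle_black alone.

How it is judged:
By the outcome, as a careful person would: the job done as asked, in the order asked, and still so for the second after the job is handed in, with the robot touching nothing.
It also fails if it takes over 144 s, if anything falls off the work surface, if the arm or the gripper's body presses on something with over 40 N, if the wrist force passes 120 N, or if a joint passes its speed limit or range.

## Working session

There is one attempt and no reset: what is moved stays moved. The work goes in short steps, Python scripts to look and compute and a shell command to move; the robot and the scene stay as the last step left them, time stands still between calls to the robot, and variables do not carry over. Pictures are saved under pics/ and viewed, at most 14 in all, crops included, and the job is handed in when it is done.

```bash
ls; mkdir -p pics
python3 - <<'E'
from station import get_state, viewer, r
import cv2,numpy as np
s=get_state();print({k:np.round(v,3).tolist() for k,v in s.items()})
for n in("scene","side","wrist"):
    i=viewer.camera_info(n);print(n,{k:np.round(v,4).tolist() if not isinstance(v,str) else v for k,v in i.items()})
    p,d=viewer.capture(n);cv2.imwrite(f"pics/{n}0.png",p);np.savez(f"pics/{n}0.npz",p=p,d=d)
E
```

```text
pics
{'time_s': 0.0, 'joint_pos': [-1.407, 0.492, 1.559, -0.0, 1.092, -0.106], 'joint_velocities': [0.001, 0.0, -0.001, -0.001, -0.001, -0.001], 'joint_efforts': [-0.002, -61.265, -25.819, 0.069, 0.048, -0.0], 'ee_pos': [0.167, -0.602, 0.292], 'ee_rot': [-3.112, -0.422, 0.0], 'wrist_force': [0.573, -0.473, -0.44], 'torque': [-0.033, 0.019, 0.035], 'grip_force': 0.0, 'gripper_width': 0.095}
scene {'camera_matrix': [[420.4982, 0.0, 323.9364], [0.0, 420.4982, 197.9374], [0.0, 0.0, 1.0]], 'xyz': [1.32, 0.2563, 0.7443], 'rotation': [0.5864, 0.8208, 1.7687]}
side {'camera_matrix': [[396.1066, 0.0, 313.224], [0.0, 396.1066, 205.177], [0.0, 0.0, 1.0]], 'xyz': [0.2482, 0.7125, 0.7229], 'rotation': [0.2358, -1.133, -2.5285]}
wrist {'camera_matrix': [[290.1255, 0.0, 318.1702], [0.0, 290.1255, 199.4065], [0.0, 0.0, 1.0]], 'hand_eye': [[-0.0011, 0.9627, 0.2707, 0.0747], [1.0, 0.0014, -0.0008, 0.0009], [-0.0011, 0.2707, -0.9627, -0.093], [0.0, 0.0, 0.0, 1.0]]}
```

View pics/scene0.png

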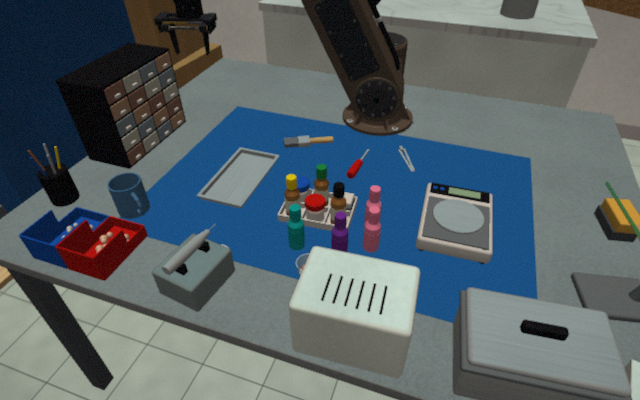

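View pics/side0.png

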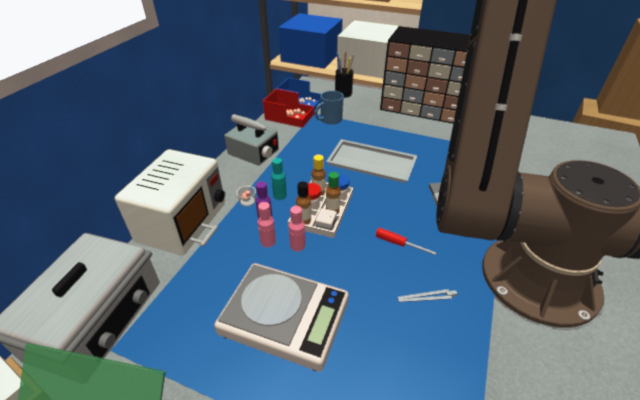

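The scene view shows the tray on the robot's right with its centre near (240,176) and the balance on its left with the pan near (459,215). The yellow cap is near (291,183), green near (321,170) and black near (338,188), with the red lid at (315,202). The side view has yellow at (318,160), green at (334,180), black at (303,188), and the distractors (teal, purple, two pink) stand beyond the rack.

```bash
cat > h.py <<'E'
import numpy as np,cv2
from scipy.spatial.transform import Rotation as R
from station import get_state, viewer, r
C=np.diag([1.,-1,-1])
def cam(n,s=None):
    i=viewer.camera_info(n);K=np.array(i["camera_matrix"])
    if n=="wrist":
        T=np.array(i["hand_eye"]);Rt=R.from_rotvec(s["ee_rot"]).as_matrix()
        return K,Rt@T[:3,:3],Rt@T[:3,3]+np.array(s["ee_pos"])
    return K,R.from_rotvec(i["rotation"]).as_matrix(),np.array(i["xyz"])
def ray(c,uv):
    K,M,o=c;d=M@C@np.linalg.solve(K,[uv[0],uv[1],1.]);return o,d/np.linalg.norm(d)
def plane(c,uv,z):
    o,d=ray(c,uv);return o+d*(z-o[2])/d[2]
def tri(a,b):
    (o,d),(p,e)=a,b
    t=np.linalg.lstsq(np.c_[d,-e],p-o,rcond=None)[0];u,v=o+d*t[0],p+e*t[1]
    return (u+v)/2,np.linalg.norm(u-v)
def blobs(p,lo,hi,roi=None,amin=15):
    m=cv2.inRange(cv2.cvtColor(p,cv2.COLOR_BGR2HSV),lo,hi)
    if roi:
        k=np.zeros_like(m);x0,y0,x1,y1=roi;k[y0:y1,x0:x1]=1;m*=k
    n,_,st,ce=cv2.connectedComponentsWithStats(m)
    return sorted([(int(st[i,4]),st[i,:4].tolist(),ce[i].round(1).tolist()) for i in range(1,n) if st[i,4]>=amin],key=lambda a:-a[0])
E
python3 - <<'E'
from h import *
S=np.load("pics/scene0.npz");D=np.load("pics/side0.npz")
rois=dict(scene=(270,155,360,225),side=(285,145,355,230))
cols=dict(yellow=((20,140,120),(32,255,255)),green=((50,90,30),(80,255,255)),black=((0,0,0),(180,255,45)),red=((0,170,120),(8,255,255)),blue=((105,170,60),(125,255,255)))
for k,(lo,hi) in cols.items():
    for n,X in(("scene",S),("side",D)):
        print(k,n,blobs(X["p"],lo,hi,rois[n])[:3])
c=cam("scene")
# tray and pan: low-saturation contours inside the blue mat
hsv=cv2.cvtColor(S["p"],cv2.COLOR_BGR2HSV);m=cv2.inRange(hsv,(0,0,60),(180,90,255))
for name,(x0,y0,x1,y1) in dict(tray=(185,142,282,210),bal=(410,178,505,268)).items():
    k=np.zeros_like(m);k[y0:y1,x0:x1]=m[y0:y1,x0:x1]
    cs,_=cv2.findContours(k,cv2.RETR_EXTERNAL,cv2.CHAIN_APPROX_NONE);q=max(cs,key=cv2.contourArea)
    if name=="tray":
        P=np.array([plane(c,a,0.016)[:2] for a in q[:,0]],np.float32);print("tray",cv2.minAreaRect(P))
    print(name,cv2.boundingRect(q))
im=cv2.resize(S["p"][140:275,180:510],None,fx=2.4,fy=2.4,interpolation=cv2.INTER_CUBIC);cv2.imwrite("pics/c1.png",im)
E
```

```text
yellow scene [(56, [286, 174, 10, 7], [290.5, 177.1])]
yellow side [(120, [314, 155, 9, 15], [318.0, 161.8])]
green scene [(126, [317, 164, 9, 15], [321.0, 171.3])]
green side [(128, [329, 172, 9, 16], [333.1, 179.3])]
black scene [(140, [334, 183, 10, 15], [338.4, 189.9])]
black side [(120, [298, 182, 10, 15], [302.3, 189.4])]
red scene [(211, [305, 194, 20, 13], [314.6, 200.1]), (79, [348, 160, 12, 14], [354.5, 167.0])]
red side [(146, [308, 183, 13, 14], [313.3, 189.3])]
blue scene [(1554, [270, 155, 90, 70], [307.4, 178.0]), (98, [351, 197, 9, 28], [356.3, 214.4]), (19, [342, 155, 7, 5], [344.9, 156.8])]
blue side [(543, [285, 145, 50, 21], [305.4, 153.0]), (151, [339, 172, 13, 17], [344.1, 180.4]), (119, [343, 196, 12, 24], [350.3, 208.7])]
tray ((0.48434978723526, -0.28904685378074646), (0.25937023758888245, 0.1393183022737503), 0.2430042177438736)
tray (197, 147, 82, 61)
bal (416, 182, 77, 81)
```

View pics/c1.png

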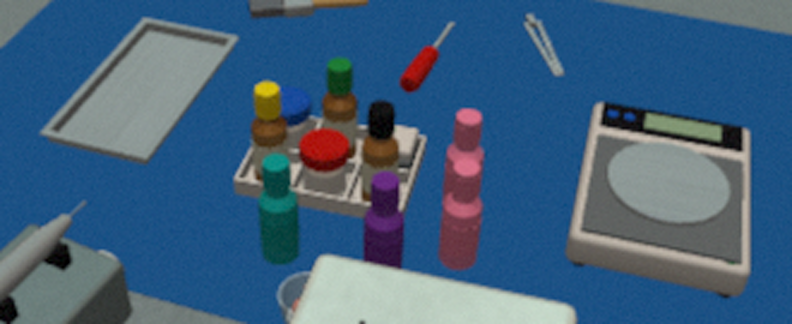

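The crop shows the tray almost square to the axes. The balance pan is centred at crop (668,183), which is pixel (458,216), and the blue jar and the case sit in the near-row corners.

Run:
```python
from h import *
c,s=cam("scene"),cam("side")
P={k:tri(ray(c,a),ray(s,b)) for k,a,b in [("y",(291,181),(318.0,162)),("g",(321.2,171.3),(333.2,179.5)),("k",(338.6,190),(302.5,189.3)),("red",(315,200.5),(314,189.3))]}
for k,(p,e) in P.items(): print(k,p.round(4),round(e,4))
y,g,k,rd=[P[i][0][:2] for i in "ygk"]+[P["red"][0][:2]]
v=k-y;yaw=np.arctan2(v[1],v[0])-np.pi/2;print("yaw",yaw,np.linalg.norm(v))
u=np.array([np.cos(yaw),np.sin(yaw)]);w=np.array([-u[1],u[0]])
print("rack", (y+k+g)/3-u*.01, "jar from bottles",(y+k)/2, "g-check",((g-(y+k)/2)@u,(g-(y+k)/2)@w))
print("pan",plane(c,(458.3,216.2),.066), [plane(c,q,.066).round(3) for q in((433,216),(484,216))])
# distractors
S=np.load("pics/scene0.npz")["p"]
for uv,n in(((295,210),"teal"),((340,217),"purple"),((375,192),"pink"),((372,215),"pink2")): print(n,plane(c,uv,.11).round(3))
```

```text
y [ 0.5741 -0.0871  0.109 ] 0.0015
g [ 0.5103 -0.0313  0.1085] 0.0
k [0.5663 0.0328 0.1076] 0.0001
red [ 0.5641 -0.0305  0.0576] 0.0052
yaw 0.06455702044419476 0.12019491087272956
rack [ 0.54023565 -0.02920603] jar from bottles [ 0.57019145 -0.0271761 ] g-check (np.float64(-0.06007305024566012), np.float64(-0.0002795786861945278))
pan [0.51713186 0.31750494 0.066     ] [array([0.536, 0.26 , 0.066]), array([0.496, 0.375, 0.066])]
teal [ 0.67  -0.038  0.11 ]
purple [0.659 0.066 0.11 ]
pink [0.548 0.118 0.11 ]
pink2 [0.629 0.131 0.11 ]
```

```bash
python3 -m pendant '[[[0.963,-0.481,0],[0,0,0.1716]],[[0.963,-0.481,0],[0,0,0.1716]],[[0.963,-0.481,0],[0,0,0.1716]],[[0.963,-0.481,0],[0,0,0.1716]],[[0.963,-0.481,0],[0,0,0.1716]],[[0.963,-0.481,0],[0,0,0.1716]],[[0.963,-0.481,0],[0,0,0.1716]],[[0.963,-0.481,0],[0,0,0.1716]],[[0.963,-0.481,0],[0,0,0.1716]]]' 1 20
```

```text
time_s: 0.9
ee_pos: [0.3673, -0.4216, 0.2922]
ee_rot: [3.142, 0.004, -0.0]
wrist_force: [0.0, -1.1, -0.3]
gripper_width: 0.0952
grip_force: 0.0
```

```bash
python3 -m pendant '[[[0.49,-0.96,-0.12],[0,0,0]],[[0.49,-0.96,-0.12],[0,0,0]],[[0.49,-0.96,-0.12],[0,0,0]],[[0.49,-0.96,-0.12],[0,0,0]],[[0.49,-0.96,-0.12],[0,0,0]],[[0.49,-0.96,-0.12],[0,0,0]],[[0.49,-0.96,-0.12],[0,0,0]],[[0.49,-0.96,-0.12],[0,0,0]],[[0.49,-0.96,-0.12],[0,0,0]]]'
python3 - <<'E'
from h import *
s=get_state();p,d=viewer.capture("wrist");cv2.imwrite("pics/w1.png",p)
import pickle;pickle.dump((s,p,d),open("pics/w1.pkl","wb"))
E
```

```text
time_s: 1.65
ee_pos: [0.4891, -0.1825, 0.3222]
ee_rot: [3.141, 0.002, -0.0]
wrist_force: [-0.5, -0.2, 0.2]
gripper_width: 0.0952
grip_force: 0.0
```

View pics/w1.png

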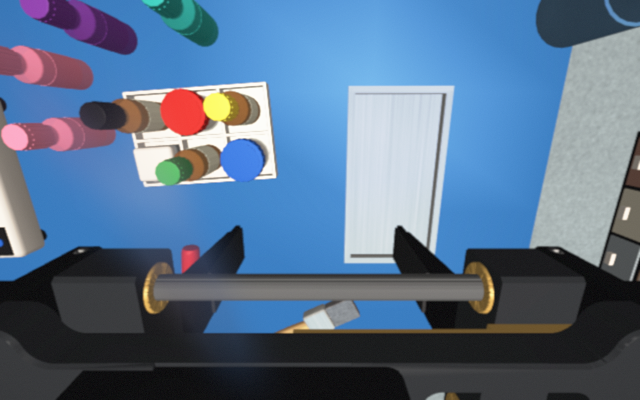

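The wrist view puts the rack at the upper left, with yellow cap near (217,107), green near (168,173), black near (95,116) and red lid near (184,112). The tray's corners lie at (349,87), (453,87), (345,262) and about (436,262).

Run:
```python
from h import *
import pickle
s,p,d=pickle.load(open("pics/w1.pkl","rb"));c=cam("wrist",s)
print("tray z.016",[plane(c,q,.016)[:2].round(4).tolist() for q in((349,87),(453,87),(345,262),(436,262))])
hsv=cv2.cvtColor(p,cv2.COLOR_BGR2HSV)
m=cv2.inRange(hsv,(0,0,70),(180,110,255));m[:, :330]=0;m[:,480:]=0;m[240:]=0;m[:75]=0
q=max(cv2.findContours(m,cv2.RETR_EXTERNAL,cv2.CHAIN_APPROX_NONE)[0],key=cv2.contourArea)[:,0]
P=np.array([plane(c,a,.016)[:2] for a in q],np.float32);print(cv2.minAreaRect(P))
for n,lo,hi,z in(("red",(0,170,110),(8,255,255),.066),("blue",(100,180,90),(118,255,255),.066),("yellow",(22,140,150),(32,255,255),.12),("green",(50,100,60),(80,255,255),.12)):
    b=blobs(p,lo,hi,(125,80,275,190));print(n,b[:2],plane(c,b[0][2],z).round(4))
# rack top corners at z=.022
print("rack",[plane(c,q,.022)[:2].round(4).tolist() for q in((268,83),(275,178),(123,93),(145,186))])
```

```text
tray z.016 [[0.6024, -0.2241], [0.6025, -0.3582], [0.353, -0.2252], [0.3529, -0.3638]]
((0.49776890873908997, -0.2909905016422272), (0.21435119211673737, 0.13831613957881927), 0.0890422910451889)
red [(1612, [161, 90, 48, 45], [183.4, 111.8])] [ 0.5708 -0.029   0.066 ]
blue [(596, [221, 140, 43, 42], [237.2, 164.1])] [ 0.5103 -0.0864  0.066 ]
yellow [(661, [203, 93, 33, 29], [218.0, 106.7])] [ 0.5745 -0.087   0.12  ]
green [(440, [156, 161, 24, 24], [167.9, 172.6]), (29, [185, 160, 6, 12], [188.3, 165.4])] [ 0.5098 -0.0295  0.12  ]
rack [[0.6066, -0.1208], [0.4843, -0.1248], [0.5946, 0.0645], [0.473, 0.0561]]
```

Both views agree: the rack is at about (0.540, -0.029) with yaw 0.065, and the tray is at about (0.479, -0.291) with yaw about 0. I'll take the yellow bottle first.

```bash
python3 -m pendant '[[[0.34,-0.38,0.2],[0,0,0]],[[0.34,-0.38,0.2],[0,0,0]],[[0.34,-0.38,0.2],[0,0,0]],[[0.34,-0.38,0.2],[0,0,0]],[[0.34,-0.38,0.2],[0,0,0]],[[0.34,-0.38,0.2],[0,0,0]],[[0.34,-0.38,0.2],[0,0,0]]]' 0.05 20
python3 - <<'E'
from h import *
import pickle
s=get_state();p,d=viewer.capture("wrist");c=cam("wrist",s);cv2.imwrite("pics/w2.png",p)
pickle.dump((s,p,d),open("pics/w2.pkl","wb"))
for n,lo,hi,z in(("red",(0,170,110),(8,255,255),.066),("yellow",(22,140,120),(32,255,255),.12),("green",(50,100,40),(80,255,255),.12)):
    b=blobs(p,lo,hi,None,60)
    for q in b[:3]: print(n,q,plane(c,q[2],z).round(4))
E
```

```text
time_s: 2.28
ee_pos: [0.5733, -0.0891, 0.2726]
ee_rot: [3.141, -0.002, 0.0]
wrist_force: [0.2, 0.2, 0.7]
gripper_width: 0.0541
grip_force: 0.0
red (1778, [234, 169, 50, 48], [259.6, 192.2]) [ 0.5724 -0.0284  0.066 ]
yellow (469, [300, 185, 30, 36], [313.8, 202.6]) [ 0.5765 -0.0868  0.12  ]
```

View pics/w2.png

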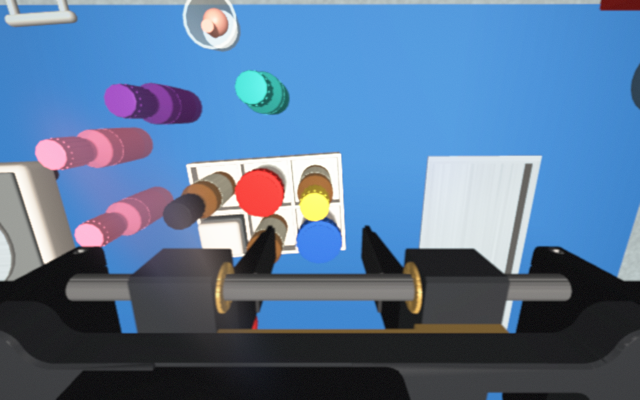

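The wrist view shows the yellow cap at (314,203), midway between the fingers, and the red lid at (260,192). This agrees with the estimate, so I'll descend and grip.

```bash
python3 -m pendant '[[[0.01,-0.01,0.12],[0,0,0]],[[0.01,-0.01,0.26],[0,0,0]],[[0.01,-0.01,0.35],[0,0,0]],[[0.01,-0.01,0.4],[0,0,0]],[[0.01,-0.01,0.405],[0,0,0]],[[0.01,-0.01,0.405],[0,0,0]]]' && python3 -m pendant '[[[0,0,0],[0,0,0]],[[0,0,0],[0,0,0]],[[0,0,0],[0,0,0]],[[0,0,0],[0,0,0]],[[0,0,0],[0,0,0]],[[0,0,0],[0,0,0]]]' -1 20
```

```text
time_s: 2.83
ee_pos: [0.5762, -0.0859, 0.1713]
ee_rot: [3.141, -0.002, -0.0]
wrist_force: [-0.1, 0.2, 0.7]
gripper_width: 0.0496
grip_force: 0.0
time_s: 3.33
ee_pos: [0.5768, -0.0848, 0.1716]
ee_rot: [3.141, 0.001, 0.002]
wrist_force: [-0.3, -0.4, 6.1]
gripper_width: 0.0255
grip_force: 20.0
```

```bash
python3 -m pendant '[[[0,0,-0.04],[0,0,0]],[[0,0,-0.12],[0,0,0]],[[0,0,-0.24],[0,0,0]],[[0,0,-0.36],[0,0,0]],[[0,0,-0.48],[0,0,0]],[[0,0,-0.52],[0,0,0]],[[0,0,-0.52],[0,0,0]]]' && python3 -m pendant '[[[-0.02,0.1,0],[0,0,0]],[[-0.04,0.22,0],[0,0,0]],[[-0.06,0.36,0],[0,0,0]],[[-0.08,0.5,0],[0,0,0]],[[-0.1,0.64,0],[0,0,0]],[[-0.11,0.76,0],[0,0,0]],[[-0.11,0.82,0],[0,0,0]],[[-0.11,0.82,0],[0,0,0]],[[-0.11,0.82,0],[0,0,0]]]'
python3 - <<'E'
from h import *
import pickle
s=get_state();p,d=viewer.capture("wrist");cv2.imwrite("pics/w3.png",p)
p2,_=viewer.capture("side");cv2.imwrite("pics/s3.png",np.vstack([cv2.resize(p,(480,300)),p2[60:320,130:610]]))
pickle.dump((s,p,d),open("pics/w3.pkl","wb"))
E
```

```text
time_s: 3.92
ee_pos: [0.5769, -0.0848, 0.3037]
ee_rot: [3.14, 0.001, 0.007]
wrist_force: [1.5, 0.4, -1.3]
gripper_width: 0.0254
grip_force: 20.0
time_s: 4.67
ee_pos: [0.5487, -0.2898, 0.2994]
ee_rot: [-3.14, 0.002, 0.003]
wrist_force: [-0.6, 0.6, -0.7]
gripper_width: 0.0255
grip_force: 20.0
```

View pics/s3.png

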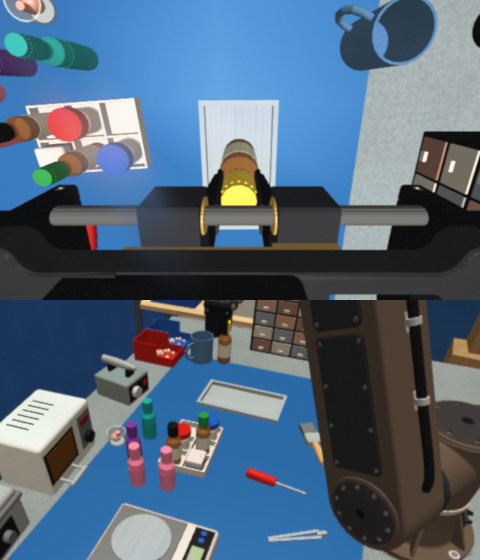

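The yellow bottle hangs straight between the fingers over the far end of the tray, and the rest of the rack is undisturbed.

```bash
python3 -m pendant '[[[0,0,0.08],[0,0,0]],[[0,0,0.2],[0,0,0]],[[0,0,0.32],[0,0,0]],[[0,0,0.42],[0,0,0]],[[0,0,0.47],[0,0,0]],[[0,0,0.49],[0,0,0]],[[0,0,0.5],[0,0,0]],[[0,0,0.508],[0,0,0]],[[0,0,0.508],[0,0,0]],[[0,0,0.508],[0,0,0]]]' && python3 -m pendant '[[[0,0,0.004],[0,0,0]],[[0,0,0.008],[0,0,0]],[[0,0,0.012],[0,0,0]],[[0,0,0.012],[0,0,0]],[[0,0,0.012],[0,0,0]]]'
```

```text
time_s: 5.6
ee_pos: [0.5494, -0.2897, 0.175]
ee_rot: [3.141, 0.001, 0.002]
wrist_force: [-0.9, 0.2, -1.0]
gripper_width: 0.0254
grip_force: 20.0
time_s: 6.02
ee_pos: [0.549, -0.2899, 0.171]
ee_rot: [3.142, 0.0, 0.0]
wrist_force: [0.7, 0.1, -1.4]
gripper_width: 0.0256
grip_force: 20.0
```

```bash
python3 -m pendant '[[[0,0,0.003],[0,0,0]],[[0,0,0.006],[0,0,0]],[[0,0,0.006],[0,0,0]],[[0,0,0.006],[0,0,0]]]'
```

```text
time_s: 6.35
ee_pos: [0.5493, -0.2901, 0.1706]
ee_rot: [3.141, 0.0, 0.002]
wrist_force: [-1.4, 0.3, 8.2]
gripper_width: 0.0261
grip_force: 20.0
```

```bash
python3 -m pendant '[[[0,0,0],[0,0,0]],[[0,0,0],[0,0,0]],[[0,0,0],[0,0,0]],[[0,0,0],[0,0,0]],[[0,0,-0.04],[0,0,0]],[[0,0,-0.12],[0,0,0]],[[0,0,-0.24],[0,0,0]],[[0,0,-0.36],[0,0,0]],[[0,0,-0.4],[0,0,0]],[[0,0,-0.4],[0,0,0]]]' 0.05 && python3 -m pendant '[[[-0.16,-0.12,0],[0,0,0]],[[-0.16,-0.26,0],[0,0,0]],[[-0.16,-0.4,0],[0,0,0]],[[-0.16,-0.56,0],[0,0,0]],[[-0.16,-0.7,0],[0,0,0]],[[-0.16,-0.84,0],[0,0,0]],[[-0.16,-0.96,0],[0,0,0]],[[-0.16,-1,0],[0,0,0]],[[-0.16,-1,0],[0,0,0]],[[-0.16,-1,0],[0,0,0]]]'
python3 - <<'E'
from h import *
s=get_state();p,d=viewer.capture("wrist");c=cam("wrist",s);cv2.imwrite("pics/w4.png",p)
for n,lo,hi,z in(("red",(0,170,110),(8,255,255),.066),("yellow",(22,140,120),(32,255,255),.12),("green",(50,100,40),(80,255,255),.12)):
    for q in blobs(p,lo,hi,None,60)[:3]: print(n,q,plane(c,q[2],z).round(4))
E
```

```text
time_s: 7.18
ee_pos: [0.5496, -0.2901, 0.2727]
ee_rot: [3.139, 0.001, 0.007]
wrist_force: [0.5, 0.3, -0.7]
gripper_width: 0.0498
grip_force: 0.0
time_s: 8.02
ee_pos: [0.5089, -0.0398, 0.2688]
ee_rot: [3.142, 0.002, -0.002]
wrist_force: [0.7, -0.4, 0.4]
gripper_width: 0.05
grip_force: 0.0
red (766, [280, 109, 46, 48], [295.2, 139.8]) [ 0.5626 -0.0184  0.066 ]
red (394, [271, 301, 16, 29], [277.8, 313.8]) [0.359  0.0066 0.066 ]
yellow (1635, [576, 147, 64, 33], [607.8, 162.5]) [ 0.5479 -0.2837  0.12  ]
green (828, [292, 186, 30, 35], [307.0, 203.4]) [ 0.5122 -0.0316  0.12  ]
```

View pics/w4.png

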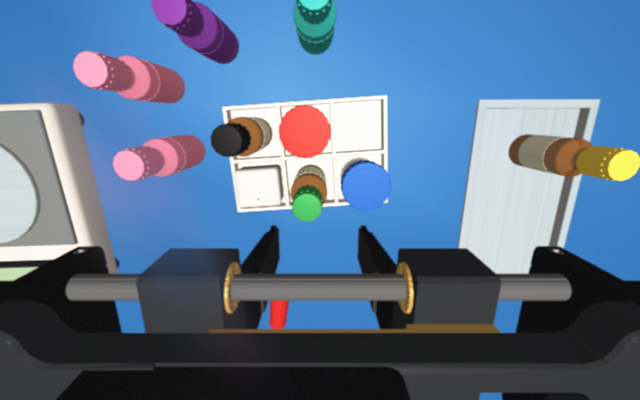

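Yellow stands upright on the tray at (605,163). The green cap is at (307,203), about 8 mm to the left of the current gripper position.

```bash
python3 -m pendant '[[[0.012,-0.034,0.1],[0,0,0]],[[0.012,-0.034,0.24],[0,0,0]],[[0.012,-0.034,0.34],[0,0,0]],[[0.012,-0.034,0.385],[0,0,0]],[[0.012,-0.034,0.39],[0,0,0]],[[0.012,-0.034,0.39],[0,0,0]]]' && python3 -m pendant '[[[0,0,0],[0,0,0]],[[0,0,0],[0,0,0]],[[0,0,0],[0,0,0]],[[0,0,0],[0,0,0]],[[0,0,0],[0,0,0]],[[0,0,0],[0,0,0]]]' -1 20 && python3 -m pendant '[[[0,0,-0.04],[0,0,0]],[[0,0,-0.12],[0,0,0]],[[0,0,-0.24],[0,0,0]],[[0,0,-0.36],[0,0,0]],[[0,0,-0.48],[0,0,0]],[[0,0,-0.52],[0,0,0]],[[0,0,-0.52],[0,0,0]]]'
```

```text
time_s: 8.57
ee_pos: [0.512, -0.0325, 0.1714]
ee_rot: [-3.141, 0.002, 0.002]
wrist_force: [-0.0, -0.3, 0.5]
gripper_width: 0.0498
grip_force: 0.0
time_s: 9.07
ee_pos: [0.5122, -0.0313, 0.1725]
ee_rot: [3.141, 0.001, 0.002]
wrist_force: [-0.1, 0.4, 6.0]
gripper_width: 0.0256
grip_force: 20.0
time_s: 9.65
ee_pos: [0.5123, -0.0313, 0.3046]
ee_rot: [3.141, 0.001, 0.007]
wrist_force: [-0.1, 0.5, -1.4]
gripper_width: 0.0255
grip_force: 20.0
```

```bash
python3 -m pendant '[[[-0.05,0.12,0],[0,0,0]],[[-0.1,0.26,0],[0,0,0]],[[-0.16,0.4,0],[0,0,0]],[[-0.22,0.54,0],[0,0,0]],[[-0.28,0.68,0],[0,0,0]],[[-0.34,0.82,0],[0,0,0]],[[-0.39,0.94,0],[0,0,0]],[[-0.413,1,0],[0,0,0]],[[-0.413,1,0],[0,0,0]],[[-0.413,1,0],[0,0,0]]]' && python3 -m pendant '[[[0,0.03,0.08],[0,0,0]],[[0,0.03,0.2],[0,0,0]],[[0,0.03,0.32],[0,0,0]],[[0,0.03,0.42],[0,0,0]],[[0,0.03,0.47],[0,0,0]],[[0,0.03,0.49],[0,0,0]],[[0,0.03,0.505],[0,0,0]],[[0,0.03,0.512],[0,0,0]],[[0,0.03,0.512],[0,0,0]]]' && python3 -m pendant '[[[0,0,0.004],[0,0,0]],[[0,0,0.008],[0,0,0]],[[0,0,0.012],[0,0,0]],[[0,0,0.012],[0,0,0]]]'
```

```text
time_s: 10.48
ee_pos: [0.4082, -0.2815, 0.3006]
ee_rot: [-3.14, 0.003, 0.003]
wrist_force: [0.8, -0.0, -1.5]
gripper_width: 0.026
grip_force: 20.0
time_s: 11.23
ee_pos: [0.4091, -0.2885, 0.1743]
ee_rot: [3.141, 0.001, 0.001]
wrist_force: [-0.4, -0.2, -0.8]
gripper_width: 0.0258
grip_force: 20.0
time_s: 11.57
ee_pos: [0.409, -0.2889, 0.1715]
ee_rot: [3.141, 0.0, 0.001]
wrist_force: [0.2, 0.9, 3.0]
gripper_width: 0.0255
grip_force: 20.0
```

```bash
python3 -m pendant '[[[0,0,0],[0,0,0]],[[0,0,0],[0,0,0]],[[0,0,0],[0,0,0]],[[0,0,0],[0,0,0]],[[0,0,-0.04],[0,0,0]],[[0,0,-0.12],[0,0,0]],[[0,0,-0.24],[0,0,0]],[[0,0,-0.36],[0,0,0]],[[0,0,-0.4],[0,0,0]],[[0,0,-0.4],[0,0,0]]]' 0.05 && python3 -m pendant '[[[0.06,-0.1,0],[0,0,0]],[[0.12,-0.24,0],[0,0,0]],[[0.18,-0.38,0],[0,0,0]],[[0.25,-0.52,0],[0,0,0]],[[0.32,-0.66,0],[0,0,0]]]' && python3 -m pendant '[[[0.06,-0.14,0],[0,0,0]],[[0.12,-0.28,0],[0,0,0]],[[0.18,-0.4,0],[0,0,0]],[[0.24,-0.52,0],[0,0,0]],[[0.29,-0.6,0],[0,0,0]],[[0.316,-0.63,0],[0,0,0]],[[0.316,-0.63,0],[0,0,0]],[[0.316,-0.63,0],[0,0,0]]]'
python3 - <<'E'
from h import *
s=get_state();p,d=viewer.capture("wrist");c=cam("wrist",s);cv2.imwrite("pics/w5.png",p)
for n,lo,hi,z in(("red",(0,170,110),(8,255,255),.066),("black",(0,0,0),(180,255,60),.12)):
    for q in blobs(p[:235],lo,hi,None,150)[:4]: print(n,q,plane(c,q[2],z).round(4))
E
```

```text
time_s: 12.4
ee_pos: [0.4093, -0.2892, 0.2738]
ee_rot: [3.138, 0.001, 0.006]
wrist_force: [0.3, 0.8, 0.1]
gripper_width: 0.05
grip_force: 0.0
time_s: 12.82
ee_pos: [0.4888, -0.122, 0.2698]
ee_rot: [-3.141, 0.001, 0.003]
wrist_force: [0.2, 0.0, 0.6]
gripper_width: 0.0499
grip_force: 0.0
time_s: 13.48
ee_pos: [0.5673, 0.0334, 0.2699]
ee_rot: [3.141, 0.001, -0.003]
wrist_force: [-0.4, -0.2, 0.3]
gripper_width: 0.05
grip_force: 0.0
red (1753, [350, 163, 48, 48], [373.4, 187.3]) [ 0.5717 -0.0263  0.066 ]
black (655, [303, 188, 30, 34], [317.1, 205.8]) [0.568  0.0328 0.12  ]
```

View pics/w5.png

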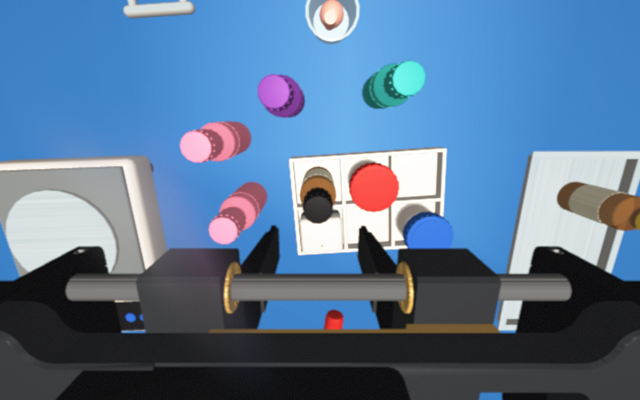

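The black cap is at (317,206), centred between the fingers, and the near pink bottle at (225,228) stays clear of the left finger. I'll take black to the middle of the tray.

```bash
python3 -m pendant '[[[0.002,0,0.1],[0,0,0]],[[0.002,0,0.24],[0,0,0]],[[0.002,0,0.34],[0,0,0]],[[0.002,0,0.385],[0,0,0]],[[0.002,0,0.393],[0,0,0]],[[0.002,0,0.393],[0,0,0]]]' && python3 -m pendant '[[[0,0,0],[0,0,0]],[[0,0,0],[0,0,0]],[[0,0,0],[0,0,0]],[[0,0,0],[0,0,0]],[[0,0,0],[0,0,0]],[[0,0,0],[0,0,0]]]' -1 20 && python3 -m pendant '[[[0,0,-0.04],[0,0,0]],[[0,0,-0.12],[0,0,0]],[[0,0,-0.24],[0,0,0]],[[0,0,-0.36],[0,0,0]],[[0,0,-0.48],[0,0,0]],[[0,0,-0.52],[0,0,0]],[[0,0,-0.52],[0,0,0]]]'
```

```text
time_s: 14.03
ee_pos: [0.5682, 0.0329, 0.1729]
ee_rot: [3.141, -0.001, -0.001]
wrist_force: [0.5, 0.5, 0.8]
gripper_width: 0.0501
grip_force: 0.0
time_s: 14.53
ee_pos: [0.5685, 0.0338, 0.1734]
ee_rot: [3.141, 0.001, 0.002]
wrist_force: [-1.1, 0.6, 6.8]
gripper_width: 0.0256
grip_force: 20.0
time_s: 15.12
ee_pos: [0.5686, 0.0338, 0.3055]
ee_rot: [3.141, 0.001, 0.007]
wrist_force: [-0.4, 0.2, -1.0]
gripper_width: 0.0259
grip_force: 20.0
```

```bash
python3 -m pendant '[[[-0.03,0.1,0],[0,0,0]],[[-0.06,0.24,0],[0,0,0]],[[-0.1,0.38,0],[0,0,0]],[[-0.14,0.52,0],[0,0,0]],[[-0.18,0.66,0],[0,0,0]]]' && python3 -m pendant '[[[-0.04,0.14,0],[0,0,0]],[[-0.08,0.28,0],[0,0,0]],[[-0.12,0.42,0],[0,0,0]],[[-0.15,0.54,0],[0,0,0]],[[-0.17,0.61,0],[0,0,0]],[[-0.178,0.632,0],[0,0,0]],[[-0.178,0.632,0],[0,0,0]],[[-0.178,0.632,0],[0,0,0]]]' && python3 -m pendant '[[[0,0,0.08],[0,0,0]],[[0,0,0.2],[0,0,0]],[[0,0,0.32],[0,0,0]],[[0,0,0.42],[0,0,0]],[[0,0,0.47],[0,0,0]],[[0,0,0.49],[0,0,0]],[[0,0,0.505],[0,0,0]],[[0,0,0.512],[0,0,0]],[[0,0,0.512],[0,0,0]]]' && python3 -m pendant '[[[0,0,0.004],[0,0,0]],[[0,0,0.008],[0,0,0]],[[0,0,0.012],[0,0,0]],[[0,0,0.012],[0,0,0]]]'
```

```text
time_s: 15.53
ee_pos: [0.5221, -0.1325, 0.301]
ee_rot: [-3.141, -0.001, 0.004]
wrist_force: [0.4, -0.3, -1.9]
gripper_width: 0.0256
grip_force: 20.0
time_s: 16.2
ee_pos: [0.4786, -0.2887, 0.3017]
ee_rot: [-3.14, 0.0, 0.002]
wrist_force: [0.2, 0.3, -1.5]
gripper_width: 0.0251
grip_force: 20.0
time_s: 16.95
ee_pos: [0.4792, -0.289, 0.1752]
ee_rot: [3.141, 0.001, 0.001]
wrist_force: [-0.6, 1.0, -1.7]
gripper_width: 0.0256
grip_force: 20.0
time_s: 17.28
ee_pos: [0.479, -0.2894, 0.1724]
ee_rot: [3.141, 0.0, 0.002]
wrist_force: [0.1, 1.3, 3.5]
gripper_width: 0.0258
grip_force: 20.0
```

```bash
python3 -m pendant '[[[0,0,0],[0,0,0]],[[0,0,0],[0,0,0]],[[0,0,0],[0,0,0]],[[0,0,0],[0,0,0]],[[0,0,-0.04],[0,0,0]],[[0,0,-0.12],[0,0,0]],[[0,0,-0.24],[0,0,0]],[[0,0,-0.36],[0,0,0]],[[0,0,-0.4],[0,0,0]],[[0,0,-0.4],[0,0,0]]]' 0.05 && python3 -m pendant '[[[0.05,-0.12,0],[0,0,0]],[[0.1,-0.26,0],[0,0,0]],[[0.15,-0.4,0],[0,0,0]],[[0.2,-0.54,0],[0,0,0]],[[0.25,-0.68,0],[0,0,0]],[[0.3,-0.82,0],[0,0,0]],[[0.35,-0.94,0],[0,0,0]],[[0.372,-1,0],[0,0,0]],[[0.372,-1,0],[0,0,0]],[[0.372,-1,0],[0,0,0]]]' 0.68
python3 - <<'E'
from h import *
s=get_state();p,d=viewer.capture("wrist");c=cam("wrist",s);cv2.imwrite("pics/w6.png",p)
print(s["ee_pos"])
for n,lo,hi,z in(("red",(0,170,110),(8,255,255),.064),):
    for q in blobs(p[:235],lo,hi,None,150)[:4]: print(n,q,plane(c,q[2],z).round(4))
E
```

```text
time_s: 18.12
ee_pos: [0.4793, -0.2896, 0.2748]
ee_rot: [3.138, 0.001, 0.006]
wrist_force: [-0.5, -0.3, -0.3]
gripper_width: 0.0498
grip_force: 0.0
time_s: 18.95
ee_pos: [0.5715, -0.0386, 0.2704]
ee_rot: [-3.141, -0.003, 0.003]
wrist_force: [-0.9, -0.2, 0.1]
gripper_width: 0.0798
grip_force: 0.0
[ 0.5714554  -0.03862408  0.27043731]
red (1730, [283, 167, 47, 48], [306.3, 190.4]) [ 0.5719 -0.0275  0.064 ]
```

View pics/w6.png

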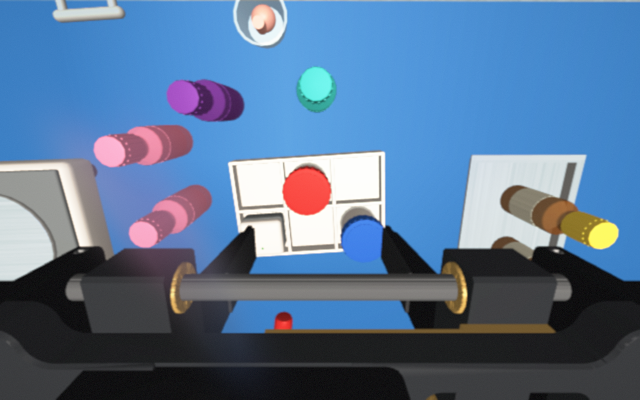

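The jar compartment is free on both sides. The red lid is at (306,190), about 11 mm left of the gripper axis.

```bash
python3 -m pendant '[[[0.002,-0.044,0.1],[0,0,0]],[[0.002,-0.044,0.24],[0,0,0]],[[0.002,-0.044,0.38],[0,0,0]],[[0.002,-0.044,0.5],[0,0,0]],[[0.002,-0.044,0.58],[0,0,0]],[[0.002,-0.044,0.612],[0,0,0]],[[0.002,-0.044,0.616],[0,0,0]],[[0.002,-0.044,0.616],[0,0,0]]]' && python3 -m pendant '[[[0,0,0],[0,0,0]],[[0,0,0],[0,0,0]],[[0,0,0],[0,0,0]],[[0,0,0],[0,0,0]],[[0,0,0],[0,0,0]],[[0,0,0],[0,0,0]]]' -1 25 && python3 -m pendant '[[[0,0,-0.04],[0,0,0]],[[0,0,-0.12],[0,0,0]],[[0,0,-0.24],[0,0,0]],[[0,0,-0.38],[0,0,0]],[[0,0,-0.52],[0,0,0]],[[0,0,-0.64],[0,0,0]],[[0,0,-0.68],[0,0,0]],[[0,0,-0.68],[0,0,0]],[[0,0,-0.68],[0,0,0]]]'
```

```text
time_s: 19.67
ee_pos: [0.5723, -0.0291, 0.118]
ee_rot: [3.141, -0.001, -0.0]
wrist_force: [0.1, 1.2, -0.5]
gripper_width: 0.0797
grip_force: 0.0
time_s: 20.17
ee_pos: [0.5724, -0.0282, 0.1183]
ee_rot: [3.141, 0.001, 0.001]
wrist_force: [-1.1, 1.3, 5.7]
gripper_width: 0.0515
grip_force: 25.0
time_s: 20.92
ee_pos: [0.5718, -0.0282, 0.2872]
ee_rot: [3.142, 0.0, -0.001]
wrist_force: [0.2, -0.6, -2.1]
gripper_width: 0.0516
grip_force: 25.0
```

```bash
python3 -m pendant '[[[-0.02,-0.1,0],[0,0,0]],[[-0.05,-0.24,0],[0,0,0]],[[-0.08,-0.38,0],[0,0,0]],[[-0.11,-0.52,0],[0,0,0]],[[-0.14,-0.66,0],[0,0,0]],[[-0.17,-0.78,0],[0,0,0]],[[-0.2,-0.84,0],[0,0,0]],[[-0.2,-0.84,0],[0,0,0]],[[-0.2,-0.84,0],[0,0,0]]]'
python3 - <<'E'
from h import *
s=get_state();p,d=viewer.capture("wrist");cv2.imwrite("pics/w7.png",p)
import pickle;pickle.dump((s,p,d),open("pics/w7.pkl","wb"));print(s["ee_pos"])
q=np.load("pics/side0.npz")["p"]
cv2.imwrite("pics/v7.png",np.vstack([cv2.resize(p,(480,300)),cv2.resize(q[250:360,200:360],(480,300))]))
E
```

```text
time_s: 21.67
ee_pos: [0.5216, 0.1822, 0.2859]
ee_rot: [3.141, 0.003, -0.005]
wrist_force: [-0.3, -0.4, -1.5]
gripper_width: 0.0514
grip_force: 25.0
[0.52155603 0.18215119 0.28585004]
```

View pics/v7.png

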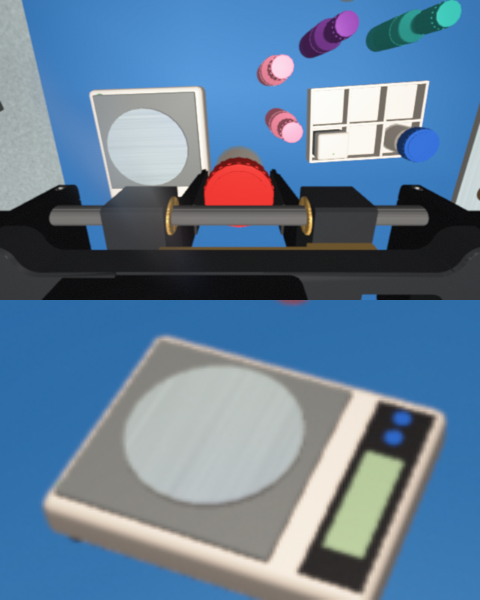

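The wrist view shows the whole pan, centred near (196,196) in full-image pixels. In the side view the pan is near crop (214,435), which is about pixel (271,299). I'll fit it in both.

Run:
```python
from h import *
import pickle
s,p,d=pickle.load(open("pics/w7.pkl","rb"))
def pan(p,c,seed):
    g=cv2.cvtColor(cv2.GaussianBlur(p,(3,3),0),cv2.COLOR_BGR2HSV)
    ref=np.median(g[seed[1]-8:seed[1]+8,seed[0]-8:seed[0]+8,2]);print("V",ref)
    m=((g[...,2]>ref-22)&(g[...,1]<75)).astype(np.uint8)
    # cut at pan: component containing the seed after opening
    m=cv2.morphologyEx(m,cv2.MORPH_OPEN,np.ones((5,5)))
    n,l=cv2.connectedComponents(m);k=(l==l[seed[1],seed[0]]).astype(np.uint8)
    q=max(cv2.findContours(k,cv2.RETR_EXTERNAL,cv2.CHAIN_APPROX_NONE)[0],key=cv2.contourArea)
    P=np.array([plane(c,a,.066)[:2] for a in q[:,0]],np.float32)
    print(cv2.boundingRect(q),cv2.fitEllipse(P))
pan(p,cam("wrist",s),(196,196))
pan(np.load("pics/side0.npz")["p"],cam("side"),(271,299))
pan(np.load("pics/scene0.npz")["p"],cam("scene"),(458,216))
```

```text
V 220.0
(144, 145, 105, 101) ((0.5099100470542908, 0.3163090944290161), (0.11559667438268661, 0.11605271697044373), 157.24110412597656)
V 194.0
(242, 275, 59, 49) ((0.5084344148635864, 0.31871938705444336), (0.11362088471651077, 0.11465746909379959), 134.83685302734375)
V 152.0
(434, 196, 50, 36) ((0.5073090195655823, 0.31588655710220337), (0.11333455890417099, 0.12399698048830032), 94.5572280883789)
```

```bash
python3 -m pendant '[[[-0.02,-0.1,0],[0,0,0]],[[-0.04,-0.24,0],[0,0,0]],[[-0.05,-0.38,0],[0,0,0]],[[-0.05,-0.49,0],[0,0,0]],[[-0.05,-0.54,0],[0,0,0]],[[-0.05,-0.54,0],[0,0,0]],[[-0.05,-0.54,0],[0,0,0]]]' && python3 -m pendant '[[[0,0,0.06],[0,0,0]],[[0,0,0.16],[0,0,0]],[[0,0,0.26],[0,0,0]],[[0,0,0.34],[0,0,0]],[[0,0,0.38],[0,0,0]],[[0,0,0.4],[0,0,0]],[[0,0,0.41],[0,0,0]],[[0,0,0.41],[0,0,0]],[[0,0,0.41],[0,0,0]]]'
```

```text
time_s: 22.3
ee_pos: [0.51, 0.3158, 0.2868]
ee_rot: [3.141, 0.0, -0.002]
wrist_force: [-0.3, 0.8, -2.6]
gripper_width: 0.0518
grip_force: 25.0
time_s: 23.05
ee_pos: [0.5101, 0.3166, 0.1862]
ee_rot: [-3.141, 0.0, -0.002]
wrist_force: [-1.0, 0.2, -1.8]
gripper_width: 0.0518
grip_force: 25.0
```

```bash
python3 -m pendant '[[[0,0,0.006],[0,0,0]],[[0,0,0.012],[0,0,0]],[[0,0,0.018],[0,0,0]],[[0,0,0.018],[0,0,0]],[[0,0,0.018],[0,0,0]]]' && python3 -m pendant '[[[0,0,0.003],[0,0,0]],[[0,0,0.006],[0,0,0]],[[0,0,0.006],[0,0,0]],[[0,0,0.006],[0,0,0]]]'
```

```text
time_s: 23.47
ee_pos: [0.5096, 0.3168, 0.1807]
ee_rot: [3.141, 0.001, -0.0]
wrist_force: [-0.3, 0.4, -2.2]
gripper_width: 0.0516
grip_force: 25.0
time_s: 23.8
ee_pos: [0.5097, 0.3168, 0.1803]
ee_rot: [-3.141, -0.001, -0.001]
wrist_force: [-2.2, -0.8, 10.1]
gripper_width: 0.0516
grip_force: 25.0
```

```bash
python3 -m pendant '[[[0,0,0],[0,0,0]],[[0,0,0],[0,0,0]],[[0,0,0],[0,0,0]],[[0,0,0],[0,0,0]],[[0,0,-0.04],[0,0,0]],[[0,0,-0.12],[0,0,0]],[[0,0,-0.24],[0,0,0]],[[0,0,-0.36],[0,0,0]],[[0,0,-0.4],[0,0,0]],[[0,0,-0.4],[0,0,0]]]' 0.68 && python3 -m pendant '[[[0,0.1,0],[0,0,0]],[[0,0.24,0],[0,0,0]],[[0,0.38,0],[0,0,0]],[[0,0.52,0],[0,0,0]],[[0,0.66,0],[0,0,0]],[[0,0.8,0],[0,0,0]],[[0,0.8,0],[0,0,0]]]' 0.05
python3 - <<'E'
from h import *
s=get_state();p,d=viewer.capture("wrist");c=cam("wrist",s)
q,_=viewer.capture("scene")
for b in blobs(p[:235],(0,170,110),(8,255,255),None,150)[:4]: print(b,plane(c,b[2],.126).round(4))
cv2.imwrite("pics/v8.png",np.vstack([cv2.resize(p,(480,300)),cv2.resize(q[120:280,180:510],(480,232))]))
E
```

```text
time_s: 24.63
ee_pos: [0.5102, 0.317, 0.2825]
ee_rot: [-3.139, -0.0, -0.008]
wrist_force: [-0.4, 0.4, -0.6]
gripper_width: 0.08
grip_force: 0.0
time_s: 25.22
ee_pos: [0.5093, 0.1123, 0.2781]
ee_rot: [3.14, -0.005, -0.003]
wrist_force: [-0.0, -0.2, -0.0]
gripper_width: 0.05
grip_force: 0.0
(1704, [57, 183, 53, 52], [80.5, 212.0]) [0.5045 0.3214 0.126 ]
```

View pics/v8.png

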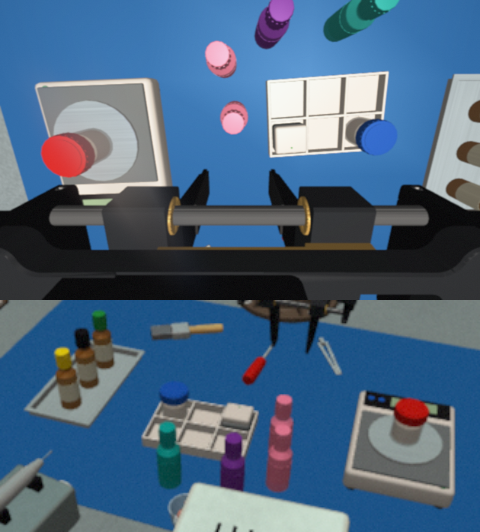

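The jar stands on the middle of the pan, at (67,155) in the upper crop. All three bottles stand upright on the tray in the lower crop, at (66,380), (87,358) and (102,340). Now I'll return them, black first.

```bash
python3 -m pendant '[[[-0.02,0.12,0],[0,0,0]],[[-0.04,0.28,0],[0,0,0]],[[-0.06,0.44,0],[0,0,0]],[[-0.08,0.6,0],[0,0,0]],[[-0.1,0.76,0],[0,0,0]],[[-0.123,0.9,0],[0,0,0]]]' && python3 -m pendant '[[[0,0.14,0],[0,0,0]],[[0,0.28,0],[0,0,0]],[[0,0.42,0],[0,0,0]],[[0,0.54,0],[0,0,0]],[[0,0.64,0],[0,0,0]],[[0,0.7,0],[0,0,0]],[[0,0.7,0],[0,0,0]],[[0,0.7,0],[0,0,0]]]'
```

```text
time_s: 25.82
ee_pos: [0.4789, -0.1092, 0.2787]
ee_rot: [-3.141, -0.002, 0.001]
wrist_force: [1.2, -0.1, -0.1]
gripper_width: 0.0498
grip_force: 0.0
time_s: 26.48
ee_pos: [0.4793, -0.2825, 0.2786]
ee_rot: [-3.141, -0.0, 0.001]
wrist_force: [0.0, 0.6, 0.2]
gripper_width: 0.0499
grip_force: 0.0
```

```bash
python3 -m pendant '[[[0,0.027,0.1],[0,0,0]],[[0,0.027,0.24],[0,0,0]],[[0,0.027,0.36],[0,0,0]],[[0,0.027,0.415],[0,0,0]],[[0,0.027,0.424],[0,0,0]],[[0,0.027,0.424],[0,0,0]]]' && python3 -m pendant '[[[0,0,0],[0,0,0]],[[0,0,0],[0,0,0]],[[0,0,0],[0,0,0]],[[0,0,0],[0,0,0]],[[0,0,0],[0,0,0]],[[0,0,0],[0,0,0]]]' -1 20 && python3 -m pendant '[[[0,0,-0.04],[0,0,0]],[[0,0,-0.12],[0,0,0]],[[0,0,-0.24],[0,0,0]],[[0,0,-0.36],[0,0,0]],[[0,0,-0.48],[0,0,0]],[[0,0,-0.52],[0,0,0]],[[0,0,-0.52],[0,0,0]]]' && python3 -m pendant '[[[0.03,-0.1,0],[0,0,0]],[[0.06,-0.24,0],[0,0,0]],[[0.1,-0.38,0],[0,0,0]],[[0.14,-0.52,0],[0,0,0]],[[0.18,-0.66,0],[0,0,0]]]' && python3 -m pendant '[[[0.04,-0.14,0],[0,0,0]],[[0.08,-0.28,0],[0,0,0]],[[0.12,-0.42,0],[0,0,0]],[[0.15,-0.54,0],[0,0,0]],[[0.17,-0.61,0],[0,0,0]],[[0.178,-0.631,0],[0,0,0]],[[0.178,-0.631,0],[0,0,0]],[[0.178,-0.631,0],[0,0,0]]]'
```

```text
time_s: 26.98
ee_pos: [0.4793, -0.2886, 0.1728]
ee_rot: [-3.14, -0.003, 0.002]
wrist_force: [0.4, -0.2, 0.3]
gripper_width: 0.0502
grip_force: 0.0
time_s: 27.48
ee_pos: [0.4793, -0.2902, 0.174]
ee_rot: [3.141, 0.0, 0.002]
wrist_force: [-0.3, 1.2, 6.0]
gripper_width: 0.0253
grip_force: 20.0
time_s: 28.07
ee_pos: [0.4794, -0.2903, 0.306]
ee_rot: [3.139, 0.0, 0.006]
wrist_force: [0.1, -0.2, -2.2]
gripper_width: 0.0257
grip_force: 20.0
time_s: 28.48
ee_pos: [0.5236, -0.1234, 0.3016]
ee_rot: [-3.141, 0.001, 0.004]
wrist_force: [0.6, -0.8, -1.4]
gripper_width: 0.0258
grip_force: 20.0
time_s: 29.15
ee_pos: [0.5681, 0.0322, 0.3021]
ee_rot: [3.141, 0.001, -0.003]
wrist_force: [-0.2, 0.9, -2.3]
gripper_width: 0.0258
grip_force: 20.0
```

```bash
python3 -m pendant '[[[0,-0.003,0.08],[0,0,0]],[[0,-0.003,0.2],[0,0,0]],[[0,-0.003,0.32],[0,0,0]],[[0,-0.003,0.41],[0,0,0]],[[0,-0.003,0.46],[0,0,0]],[[0,-0.003,0.485],[0,0,0]],[[0,-0.003,0.5],[0,0,0]],[[0,-0.003,0.506],[0,0,0]],[[0,-0.003,0.506],[0,0,0]]]' && python3 -m pendant '[[[0,0,0.004],[0,0,0]],[[0,0,0.008],[0,0,0]],[[0,0,0.01],[0,0,0]],[[0,0,0.01],[0,0,0]]]'
```

```text
time_s: 29.9
ee_pos: [0.5686, 0.033, 0.1772]
ee_rot: [3.141, -0.001, 0.001]
wrist_force: [1.0, -0.1, -1.5]
gripper_width: 0.0257
grip_force: 20.0
time_s: 30.23
ee_pos: [0.5688, 0.0335, 0.175]
ee_rot: [3.141, 0.001, 0.002]
wrist_force: [-0.2, -0.1, 4.1]
gripper_width: 0.0255
grip_force: 20.0
```

```bash
python3 -m pendant '[[[0,0,0],[0,0,0]],[[0,0,0],[0,0,0]],[[0,0,0],[0,0,0]],[[0,0,0],[0,0,0]],[[0,0,-0.04],[0,0,0]],[[0,0,-0.12],[0,0,0]],[[0,0,-0.24],[0,0,0]],[[0,0,-0.36],[0,0,0]],[[0,0,-0.4],[0,0,0]],[[0,0,-0.4],[0,0,0]]]' 0.05 && python3 -m pendant '[[[-0.01,0.12,0],[0,0,0]],[[-0.02,0.26,0],[0,0,0]],[[-0.03,0.4,0],[0,0,0]],[[-0.04,0.54,0],[0,0,0]],[[-0.05,0.68,0],[0,0,0]]]' && python3 -m pendant '[[[-0.01,0.14,0],[0,0,0]],[[-0.02,0.28,0],[0,0,0]],[[-0.028,0.42,0],[0,0,0]],[[-0.028,0.54,0],[0,0,0]],[[-0.028,0.6,0],[0,0,0]],[[-0.028,0.614,0],[0,0,0]],[[-0.028,0.614,0],[0,0,0]],[[-0.028,0.614,0],[0,0,0]]]'
python3 - <<'E'
from h import *
s=get_state();p,d=viewer.capture("wrist");c=cam("wrist",s);cv2.imwrite("pics/w9.png",p)
for n,lo,hi in(("yellow",(22,140,120),(32,255,255)),("green",(50,100,40),(80,255,255))):
    for q in blobs(p[:235],lo,hi,None,150)[:2]: print(n,q,plane(c,q[2],.119).round(4))
E
```

```text
time_s: 31.07
ee_pos: [0.5691, 0.0335, 0.2773]
ee_rot: [3.141, 0.001, 0.008]
wrist_force: [-0.4, -0.7, -0.1]
gripper_width: 0.05
grip_force: 0.0
time_s: 31.48
ee_pos: [0.5553, -0.1379, 0.2729]
ee_rot: [-3.141, -0.001, 0.003]
wrist_force: [0.6, 0.1, 0.5]
gripper_width: 0.05
grip_force: 0.0
time_s: 32.15
ee_pos: [0.549, -0.2888, 0.2736]
ee_rot: [-3.141, -0.001, 0.001]
wrist_force: [-0.7, 0.7, 0.3]
gripper_width: 0.0497
grip_force: 0.0
yellow (722, [306, 188, 29, 35], [319.8, 205.3]) [ 0.5489 -0.2916  0.119 ]
```

View pics/w9.png

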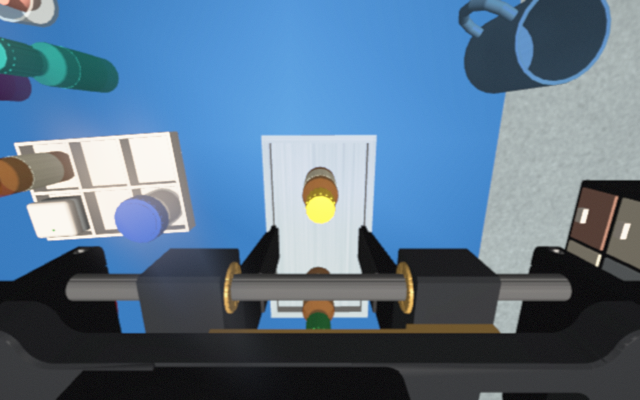

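The yellow cap is centred between the fingers at (320,205), and the black bottle stands in its compartment at (35,172).

```bash
python3 -m pendant '[[[0,0.004,0.1],[0,0,0]],[[0,0.004,0.24],[0,0,0]],[[0,0.004,0.36],[0,0,0]],[[0,0.004,0.4],[0,0,0]],[[0,0.004,0.41],[0,0,0]],[[0,0.004,0.41],[0,0,0]]]' && python3 -m pendant '[[[0,0,0],[0,0,0]],[[0,0,0],[0,0,0]],[[0,0,0],[0,0,0]],[[0,0,0],[0,0,0]],[[0,0,0],[0,0,0]],[[0,0,0],[0,0,0]]]' -1 20 && python3 -m pendant '[[[0,0,-0.04],[0,0,0]],[[0,0,-0.12],[0,0,0]],[[0,0,-0.24],[0,0,0]],[[0,0,-0.36],[0,0,0]],[[0,0,-0.48],[0,0,0]],[[0,0,-0.52],[0,0,0]],[[0,0,-0.52],[0,0,0]]]' && python3 -m pendant '[[[0.02,-0.1,0],[0,0,0]],[[0.04,-0.22,0],[0,0,0]],[[0.06,-0.36,0],[0,0,0]],[[0.08,-0.5,0],[0,0,0]],[[0.1,-0.64,0],[0,0,0]],[[0.11,-0.76,0],[0,0,0]],[[0.11,-0.82,0],[0,0,0]],[[0.11,-0.82,0],[0,0,0]],[[0.11,-0.82,0],[0,0,0]]]'
```

```text
time_s: 32.7
ee_pos: [0.5495, -0.2904, 0.1721]
ee_rot: [-3.142, -0.002, 0.0]
wrist_force: [-0.1, 0.7, 0.2]
gripper_width: 0.0501
grip_force: 0.0
time_s: 33.2
ee_pos: [0.5493, -0.2912, 0.1725]
ee_rot: [3.141, 0.0, 0.002]
wrist_force: [-0.2, 0.6, 6.5]
gripper_width: 0.0253
grip_force: 20.0
time_s: 33.78
ee_pos: [0.5494, -0.2912, 0.3046]
ee_rot: [3.139, 0.0, 0.006]
wrist_force: [-0.6, -0.1, -1.5]
gripper_width: 0.0256
grip_force: 20.0
time_s: 34.53
ee_pos: [0.5763, -0.0858, 0.3007]
ee_rot: [-3.142, -0.003, 0.002]
wrist_force: [0.2, -0.2, -1.2]
gripper_width: 0.0256
grip_force: 20.0
```

```bash
python3 -m pendant '[[[0,0,0.08],[0,0,0]],[[0,0,0.2],[0,0,0]],[[0,0,0.32],[0,0,0]],[[0,0,0.41],[0,0,0]],[[0,0,0.46],[0,0,0]],[[0,0,0.485],[0,0,0]],[[0,0,0.5],[0,0,0]],[[0,0,0.506],[0,0,0]],[[0,0,0.506],[0,0,0]]]' && python3 -m pendant '[[[0,0,0.004],[0,0,0]],[[0,0,0.008],[0,0,0]],[[0,0,0.01],[0,0,0]],[[0,0,0.01],[0,0,0]]]'
```

```text
time_s: 35.28
ee_pos: [0.5767, -0.0866, 0.1755]
ee_rot: [3.141, -0.001, 0.001]
wrist_force: [-0.2, -0.3, -0.5]
gripper_width: 0.0257
grip_force: 20.0
time_s: 35.62
ee_pos: [0.5768, -0.086, 0.1735]
ee_rot: [3.141, 0.001, 0.002]
wrist_force: [-0.9, 0.9, 3.6]
gripper_width: 0.0258
grip_force: 20.0
```

```bash
python3 -m pendant '[[[0,0,0],[0,0,0]],[[0,0,0],[0,0,0]],[[0,0,0],[0,0,0]],[[0,0,0],[0,0,0]],[[0,0,-0.04],[0,0,0]],[[0,0,-0.12],[0,0,0]],[[0,0,-0.24],[0,0,0]],[[0,0,-0.36],[0,0,0]],[[0,0,-0.4],[0,0,0]],[[0,0,-0.4],[0,0,0]]]' 0.05 && python3 -m pendant '[[[-0.08,0.1,0],[0,0,0]],[[-0.18,0.21,0],[0,0,0]],[[-0.28,0.33,0],[0,0,0]],[[-0.38,0.45,0],[0,0,0]],[[-0.48,0.57,0],[0,0,0]],[[-0.58,0.7,0],[0,0,0]],[[-0.65,0.79,0],[0,0,0]],[[-0.671,0.812,0],[0,0,0]],[[-0.671,0.812,0],[0,0,0]],[[-0.671,0.812,0],[0,0,0]]]'
python3 - <<'E'
from h import *
s=get_state();p,d=viewer.capture("wrist");c=cam("wrist",s);cv2.imwrite("pics/w10.png",p)
for n,lo,hi in(("yellow",(22,140,120),(32,255,255)),("green",(50,100,40),(80,255,255))):
    for q in blobs(p[:235],lo,hi,None,150)[:2]: print(n,q,plane(c,q[2],.119).round(4))
E
```

```text
time_s: 36.45
ee_pos: [0.5771, -0.0861, 0.2758]
ee_rot: [3.14, 0.001, 0.008]
wrist_force: [-0.1, -0.6, 0.4]
gripper_width: 0.05
grip_force: 0.0
time_s: 37.28
ee_pos: [0.4088, -0.2888, 0.272]
ee_rot: [-3.141, 0.001, 0.001]
wrist_force: [0.0, 0.0, -0.0]
gripper_width: 0.05
grip_force: 0.0
yellow (770, [24, 0, 60, 20], [59.7, 7.2]) [ 0.5631 -0.0986  0.119 ]
green (797, [304, 188, 29, 35], [317.8, 205.3]) [ 0.4091 -0.2898  0.119 ]
```

```bash
python3 -m pendant '[[[0,0.003,0.1],[0,0,0]],[[0,0.003,0.24],[0,0,0]],[[0,0.003,0.35],[0,0,0]],[[0,0.003,0.395],[0,0,0]],[[0,0.003,0.4],[0,0,0]],[[0,0.003,0.4],[0,0,0]]]' && python3 -m pendant '[[[0,0,0],[0,0,0]],[[0,0,0],[0,0,0]],[[0,0,0],[0,0,0]],[[0,0,0],[0,0,0]],[[0,0,0],[0,0,0]],[[0,0,0],[0,0,0]]]' -1 20 && python3 -m pendant '[[[0,0,-0.04],[0,0,0]],[[0,0,-0.12],[0,0,0]],[[0,0,-0.24],[0,0,0]],[[0,0,-0.36],[0,0,0]],[[0,0,-0.48],[0,0,0]],[[0,0,-0.52],[0,0,0]],[[0,0,-0.52],[0,0,0]]]' && python3 -m pendant '[[[0.05,-0.12,0],[0,0,0]],[[0.1,-0.26,0],[0,0,0]],[[0.16,-0.4,0],[0,0,0]],[[0.22,-0.54,0],[0,0,0]],[[0.28,-0.68,0],[0,0,0]],[[0.34,-0.82,0],[0,0,0]],[[0.39,-0.94,0],[0,0,0]],[[0.413,-1,0],[0,0,0]],[[0.413,-1,0],[0,0,0]],[[0.413,-1,0],[0,0,0]]]'
```

```text
time_s: 37.83
ee_pos: [0.4095, -0.2888, 0.1723]
ee_rot: [-3.141, -0.003, 0.002]
wrist_force: [0.8, 0.8, 0.1]
gripper_width: 0.0496
grip_force: 0.0
time_s: 38.33
ee_pos: [0.409, -0.2899, 0.1733]
ee_rot: [3.141, 0.0, 0.001]
wrist_force: [-1.0, -0.1, 7.4]
gripper_width: 0.0259
grip_force: 20.0
time_s: 38.92
ee_pos: [0.4091, -0.2901, 0.3053]
ee_rot: [3.138, 0.0, 0.005]
wrist_force: [-0.0, 0.6, -0.6]
gripper_width: 0.0257
grip_force: 20.0
time_s: 39.75
ee_pos: [0.5117, -0.0392, 0.3012]
ee_rot: [-3.141, -0.003, 0.004]
wrist_force: [-0.0, 0.3, -1.7]
gripper_width: 0.0257
grip_force: 20.0
```

```bash
python3 -m pendant '[[[0,-0.03,0.02],[0,0,0]],[[0,-0.03,0.14],[0,0,0]],[[0,-0.03,0.28],[0,0,0]],[[0,-0.03,0.39],[0,0,0]],[[0,-0.03,0.46],[0,0,0]],[[0,-0.03,0.485],[0,0,0]],[[0,-0.03,0.5],[0,0,0]],[[0,-0.03,0.506],[0,0,0]],[[0,-0.03,0.506],[0,0,0]]]' && python3 -m pendant '[[[0,0,0.004],[0,0,0]],[[0,0,0.008],[0,0,0]],[[0,0,0.01],[0,0,0]],[[0,0,0.01],[0,0,0]]]'
```

```text
time_s: 40.5
ee_pos: [0.5122, -0.0326, 0.1768]
ee_rot: [3.141, -0.001, 0.001]
wrist_force: [0.8, 1.1, -1.7]
gripper_width: 0.0257
grip_force: 20.0
time_s: 40.83
ee_pos: [0.5123, -0.0323, 0.1743]
ee_rot: [3.141, 0.0, 0.002]
wrist_force: [-0.1, 0.7, 4.8]
gripper_width: 0.0257
grip_force: 20.0
```

Green is in contact with the floor. I'll release it, rise, clear the area and take a final look.

```bash
python3 -m pendant '[[[0,0,0],[0,0,0]],[[0,0,0],[0,0,0]],[[0,0,0],[0,0,0]],[[0,0,0],[0,0,0]],[[0,0,-0.04],[0,0,0]],[[0,0,-0.12],[0,0,0]],[[0,0,-0.24],[0,0,0]],[[0,0,-0.36],[0,0,0]],[[0,0,-0.5],[0,0,0]],[[0,0,-0.56],[0,0,0]]]' 0.05 && python3 -m pendant '[[[-0.1,0.08,0],[0,0,0]],[[-0.2,0.16,0],[0,0,0]],[[-0.26,0.24,0],[0,0,0]],[[-0.26,0.24,0],[0,0,0]],[[-0.26,0.24,0],[0,0,0]],[[-0.26,0.24,0],[0,0,0]]]'
python3 - <<'E'
from h import *
s=get_state();p,d=viewer.capture("wrist");q,_=viewer.capture("scene")
cv2.imwrite("pics/v11.png",np.vstack([cv2.resize(p,(480,300)),cv2.resize(q[120:280,180:510],(600,291))[:,:480]if 0 else cv2.resize(q[120:280,180:510],(480,232))]))
E
```

```text
time_s: 41.67
ee_pos: [0.5124, -0.0323, 0.3184]
ee_rot: [3.141, 0.0, 0.008]
wrist_force: [0.1, -0.4, 0.1]
gripper_width: 0.05
grip_force: 0.0
time_s: 42.17
ee_pos: [0.4473, -0.0922, 0.3143]
ee_rot: [3.141, -0.0, 0.001]
wrist_force: [-0.0, 0.6, 0.1]
gripper_width: 0.05
grip_force: 0.0
```

View pics/v11.png

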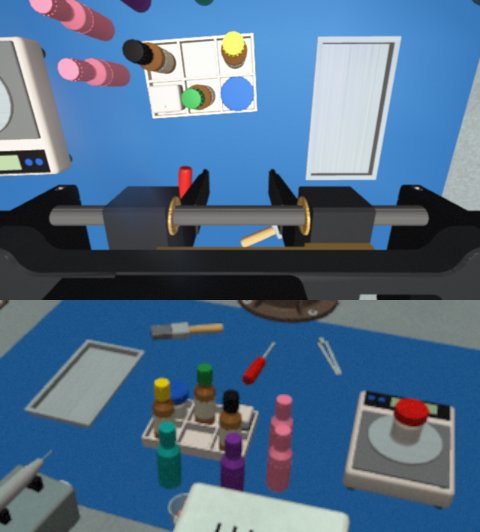

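All three bottles are upright in their own compartments: yellow at (162,400), green at (205,390) and black at (231,412) in the lower crop. The red jar is on the middle of the pan at (410,420) and the tray is empty.

```bash
python3 -c "
from station import r
print(r.job_done())"
```

```text
the job is handed in; nothing more can be done
None
```

The job is handed in: the red jar stands in the middle of the balance pan and the three bottles are back upright in their own compartments, with the blue jar and the case left in place; it took about 42 s of the 144 s allowed.

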